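# Hang the workholder block on the spring balancer

### The job

The strip magazine stands in the way of the balancer's hook: set it down standing upright on free bench, a hand's breadth or more clear of the steel workholder block. Then pull the sprung hook down by its grip bar beside the block, bring it in under the block's lifting bail and ease it up, without letting it fly back, so that the block hangs from the hook clear of the bench; let go of everything and leave the other things lying where they are.

Things in the scene. Friction and masses are not known exactly. Their poses are not given: they have to be found in the camera images.
- balancer: Fixed stand: aluminium column (40 mm square, at x 120, y +240 mm of this frame, 457 mm high) and a level rail along y, 430 mm high, at x 120 mm, from y -158 to +270. Origin on the bench, vertically below the line along which the hook's rod travels with the carriage. x points away from the robot, y along the rail to the robot's left. The carriage holds the hook 120 mm in front of the rail.
- shield (a point): Centre of the underside of the round white shield (110 mm diameter, 350 mm above the bench) below the spring housing (64 mm diameter, to 520 mm high), both on the carriage, on the rod's axis, right above the hook. A gripper coming straight down onto the grip bar hits the shield: come tilted some 30 to 40 degrees, wrist leaning out the way the bar points.
- carriage (a joint): Carriage slide along the rail, m: y of the rod in the balancer's frame, -0.13 to 0.16. Friction about 1.5 N; stays where it is left.
- hook (a joint): Sprung rod, m: 0 is fully retracted (up), grows as it is pulled straight down, at most 0.15. Upward pull about 2.5 N at 0 and 60 N/m more as it is drawn out (10 N at 0.125), well damped; springs back if let go. The rod does not turn.
- hook_grip (a point): On the hook's black grip bar, 45 mm from the rod's axis, at bar mid-height, 245 mm above the bench when retracted. The bar sticks out level from the rod, half towards the robot and half to its right (45 degrees between the balancer's -x and -y), 14 mm wide, 18 mm high, free from 11 to 63 mm from the rod's axis, with an 18 x 24 mm end stop. The hook's underside is 85 mm below this point.
- hook_seat (a point): Lowest point inside the J hook, where the bail comes to rest: 12 mm to the balancer's +y of the rod's axis (rod 12 mm thick), 168 mm high when retracted. Hook of 8 mm round bar: underside 8 mm below this point; tip on the +y side, centred 24 mm from the rod's axis, up to 18 mm above this point; 14 mm throat, open upwards. It goes under the bail moving towards +y.
- block: Steel workholder block, 120 (x) x 50 (y) x 28 (z) mm, about 0.55 kg, loose on the bench. Origin at the centre of its underside. Carries a fixed upright lifting bail.
- bail (a point): Middle of the bail's top bar, on the bar's axis, 85 mm above the block's underside. The bail is a square arch of 8 mm round bar in the block's xz plane: top bar along the block's x, 52 mm free between its two legs, 53 mm free between the block's top and the bar.
- magazine: Light grey slotted strip magazine, a box 58 (x) x 201 (y) x 62 (z) mm, about 0.35 kg, loose. Origin at the centre of its underside, its length along y. Stands with one end close to the block's -y side, where the hook must come down.
- note_pad: Note pad 60 x 105 x 12 mm, a bystander, origin at the centre of its underside.
- loupe: White loupe 52 x 30 x 16 mm, a bystander, origin at the centre of its underside.
- boat: Black-framed strip boat 56 x 190 x 9 mm, a bystander, origin at the centre of its underside.
- tweezers: Tweezers 18 x 125 x 10 mm, a bystander, origin at the centre of the underside.

How it is judged:
By the outcome, as a careful person would: the job done as asked, in the order asked, and still so for the second after the job is handed in, with the robot touching nothing.
It also fails if it takes over 58 s, if anything falls off the work surface, if the arm or the gripper's body presses on something with over 40 N, if the wrist force passes 120 N, or if a joint passes its speed limit or range.

### The arm

A 7-joint arm with a two-finger parallel gripper is mounted at the origin on a cart in front of the work surface, level with it; the furniture and walls round the work are solid. World frame = base frame: x ahead of the robot, y to its left, z up, the work surface at z = 0. Lengths are in m, angles in rad, forces in N, time in s.
With the tool pointing down it reaches from about 0.35 to 0.9 m from the base axis. Payload 8.1 kg.
Tool frame: the origin (TCP) lies on the mounting face of the last link; the fingertips stand 178 mm ahead of it and the grasp point (between the pads) lies 159 mm ahead of it; z points along the fingers, y is the line along which they close (so a half turn about z gives the same grasp; the last joint's range is limited). The gripper opens to 92 mm and grips with 3 to 60 N. Pads are 19 mm wide; open, the fingers measure 130 mm over their backs; the gripper's body (75 mm by 190 mm) begins 47 mm behind the grasp point.
Start: joints at [1.012, 0.434, 0.025, 1.573, -0.012, 1.134, -0.075], TCP at [0.275, -0.561, 0.405] pointing down, gripper open.
Joint ranges: [-2.62, 2.62], [-0.44, 2.09], [-1.27, 1.32], [0.08, 2.57], [-1.32, 4.46], [0.12, 2], [-2.74, 2.74]. Speed limits (rad/s): [2.22, 2.22, 3.01, 3.01, 3.14, 3.14, 3.14].

### API

Orientations are given as a rotation vector (axis times angle).
In Python, from cell import monitor, snapshot, camera_params, ticket, masks_of gives the robot as it stands. The module is installed in compiled form; this text tells all that it offers.
- The arm moves only by the tool move_arm, never from a script. Its argument "steps" is one flat list of numbers, 7 for each row, row after row: the opening, from -1 (shut) to 1 (fully open), then the shift along the world's x, y, z in mm, then the turn, a rotation vector about the world's x, y, z in degrees. A call has 1 to 20 rows; each row is the pose to reach, as a shift and turn from the pose commanded when the call began; what a row does not reach only later rows make up. A row lasts 1/12 s, in which the tool goes at most 41.7 mm and 7.16 degrees, less where a joint would pass 70% of its speed; a pose out of reach is approached as far as the arm can. A call with a gripper value outside its range is refused whole. The fingers move at their own pace and stop on an object; "squeeze" is the grip in N (left out, the last holds). Time passes only in rows, so rows that repeat a pose let the fingers close. It gives the time, the measured TCP pose, the force, the opening and the grip force at its end, in the units of the state.
- monitor.get_obs(): the state, without advancing time (a new reading comes with each control period).
- snapshot(name): name is "side" or "top"; returns (picture, depth): 420x560x3 uint8, red, green, blue; 420x560 float32, m along the optical axis (not along the pixel's ray), 0 where there is no reading.
- camera_params(name): a dict with "fov_y" (degrees; the focal length in pixels is half the picture's height over the tangent of half this angle, whatever the lens; pixels are square), "cx", "cy" (the principal point, pixels), "extrinsics" (4x4, takes a point from world to camera coordinates). Camera axes: x right, y down, z forward; pixel columns grow to the right and rows downward; lengths in m; the calibration is good to about 2 mm. A picture is of the moment at which its call begins. camera_params takes no time and is no camera call.
- ticket.finish_job(): hands the job in; it is judged then, once.
Trained networks look in the newest picture that a camera, given by its name, has taken for a name from the list of things; names that differ only in an ending like _2 or _b are one class to them, and where a whole thing is asked for, a point or a joint stands for the part that bears it (a point fixed in the world has none). Each returns a list of dicts, best first, with "confidence" (0 to 1); they miss things now and then, are a little off and sometimes report something else, mostly with a low value. They report only what shows in the picture. A call takes as long as a camera call.
- masks_of(query, camera): "pixels" (420x560 bool, what is visible of it) and "box" ([left, top, right, bottom] in pixels, round what is visible of it).
The state is a dict: "t": time; "qpos": joint angles; "qd": joint speeds; "joint_torque": joint torques, N m; "tool_pos": TCP position; "tool_rot": TCP orientation; "wrist_force": force on the tool from outside, world axes, zero at the start; "moment": the same for the moment, N m; "finger_gap": finger opening in m; "gripper_force": force on a finger pad.
Only numpy, scipy, OpenCV 4.12 (cv2) and the standard library are available. Lean on these libraries where they do the work, as an engineer would, in place of code of your own. Each camera call takes 0.05 s, during which the arm holds its last target. There are 200 camera calls.

## Working session

There is one attempt and no reset: what is moved stays moved. The work goes in short steps, Python scripts to look and compute and a tool call to move; the robot and the scene stay as the last step left them, time stands still between calls to the robot, and variables do not carry over. Pictures are saved under pics/ and viewed, at most 13 in all, crops included, and the job is handed in when it is done.

Besides the shell and the picture viewer there is one more tool, called after "Emit:" as name(argument=value, ...) on one line, values as JSON. move_arm: Moves the arm, as the interface text tells. Its arguments: {"type":"object","properties":{"steps":{"type":"array"},"squeeze":{"type":"number"}},"required":["steps"]}

```bash
mkdir -p pics; cat > h.py <<'E'
import numpy as np, cv2
from cell import monitor, snapshot, camera_params, ticket, masks_of
def cloud(name,depth):
    p=camera_params(name); h,w=depth.shape
    f=h/2/np.tan(np.radians(p["fov_y"])/2)
    v,u=np.mgrid[:h,:w]
    c=np.stack([(u-p["cx"])/f*depth,(v-p["cy"])/f*depth,depth],-1)
    E=np.array(p["extrinsics"]); return (c-E[:3,3])@E[:3,:3]
def save(name,img): cv2.imwrite("pics/"+name+".png",cv2.cvtColor(img,cv2.COLOR_RGB2BGR))
E
python3 - <<'E'
from h import *
np.set_printoptions(precision=3,suppress=True)
ims=[]
for c in ("side","top"):
    im,d=snapshot(c); P=cloud(c,d); np.save(c+".npy",P); save(c+"0",im)
    for q in ("balancer","shield","hook","hook_grip","block","bail","magazine","note_pad","loupe","boat","tweezers"):
        for m in masks_of(q,c)[:1]:
            px=m["pixels"]; X=P[px&(d>0)]
            if len(X)<5: print(c,q,"few");continue
            z=X[:,2]; top=X[z>np.percentile(z,95)-0.008]
            r=cv2.minAreaRect((top[:,:2]*1000).astype(np.float32))
            print(c,q,round(m["confidence"],2),m["box"],"med",np.median(X,0),"min",np.percentile(X,2,0),"max",np.percentile(X,98,0),"toprect",np.round(r[0],0),np.round(r[1],0),round(r[2],1))
o=monitor.get_obs(); print(o["t"],o["tool_pos"],o["tool_rot"],o["finger_gap"])
E
```

```text
side balancer 0.87 [179.6, 76.3, 303.6, 287.6] med [0.644 0.042 0.376] min [ 0.503 -0.266  0.011] max [0.683 0.121 0.514] toprect [537. -13.] [55. 56.] 76.8
side shield 0.94 [228.9, 76.7, 295.9, 223.9] med [ 0.534 -0.004  0.421] min [ 0.493 -0.306  0.104] max [0.772 0.025 0.52 ] toprect [538. -12.] [54. 57.] 72.6
side hook 0.65 [265.1, 161.0, 300.1, 224.8] med [ 0.535 -0.018  0.249] min [ 0.491 -0.242  0.105] max [ 0.694 -0.007  0.323] toprect [537. -16.] [7. 7.] 36.9
side hook_grip 0.93 [261.0, 161.7, 295.6, 225.1] med [ 0.535 -0.018  0.248] min [ 0.488 -0.06   0.166] max [0.545 0.006 0.324] toprect [537. -16.] [7. 7.] 37.3
side block 0.77 [283.4, 223.3, 321.8, 259.4] med [ 0.519 -0.153  0.028] min [ 0.468 -0.181  0.005] max [ 0.582 -0.134  0.088] toprect [ 526. -158.] [ 9. 63.] 89.1
side bail 0.66 [284.1, 223.8, 324.7, 262.3] med [ 0.525 -0.154  0.027] min [ 0.468 -0.253 -0.001] max [ 0.61  -0.134  0.088] toprect [ 526. -160.] [12. 64.] 85.6
side magazine 0.94 [308.4, 205.3, 355.7, 247.2] med [ 0.496 -0.279  0.058] min [ 0.486 -0.393  0.003] max [ 0.543 -0.201  0.065] toprect [ 515
[... 1473 characters left out ...]
4, 235.7, 339.7, 234.9] med [ 0.58  -0.157  0.032] min [ 0.545 -0.171  0.025] max [ 0.59  -0.144  0.096] toprect [ 551. -163.] [ 7. 15.] 88.3
top magazine 0.92 [356.8, 246.2, 398.0, 266.0] med [ 0.532 -0.294  0.064] min [ 0.503 -0.377  0.059] max [ 0.547 -0.246  0.07 ] toprect [ 539. -314.] [ 53. 140.] 15.7
top note_pad 0.65 [239.2, 210.9, 270.6, 237.4] med [0.527 0.12  0.014] min [0.493 0.07  0.003] max [0.564 0.173 0.021] toprect [529. 122.] [106.  62.] 73.6
top boat 0.58 [207.5, 230.7, 260.2, 265.0] med [0.417 0.156 0.009] min [0.388 0.067 0.002] max [0.447 0.25  0.016] toprect [417. 158.] [190.  60.] 86.6
top tweezers few
1.2 [ 0.275 -0.561  0.405] [-3.06 -0.71  0.  ] 0.09156077962287777
```

View pics/side0.png

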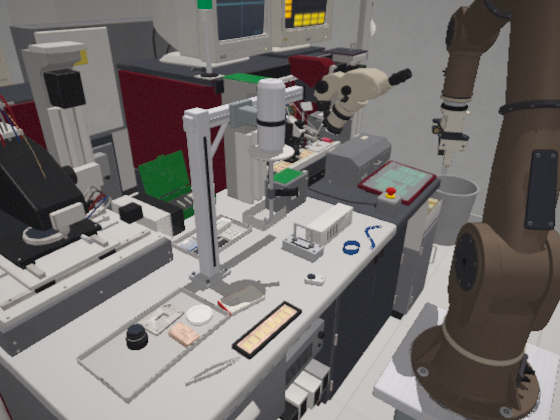

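View pics/top0.png

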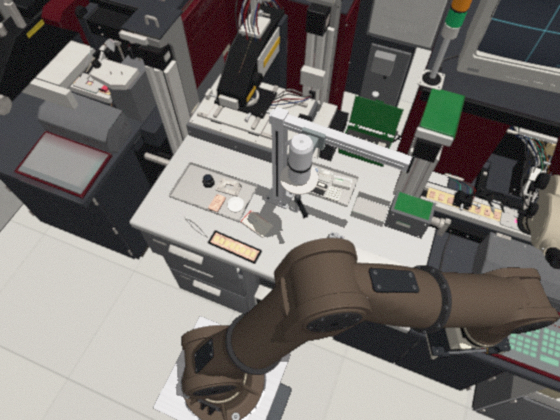

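The side view shows the magazine (about 330,222), the bailed block (302,242), the column (205,200), and the hook with shield at (272,155–225). The arm hides the block and magazine in the top view. Next I refine the geometry and free bench.

```bash
python3 - <<'E'
from h import *
np.set_printoptions(precision=3,suppress=True,linewidth=200)
S=np.load("side.npy");T=np.load("top.npy")
def rect(X,n):
    X=(X[:,:2]*1000).astype(np.float32)
    if len(X)<5: print(n,len(X));return
    r=cv2.minAreaRect(X); print(n,len(X),np.round(r[0]),np.round(r[1]),round(r[2],1),"pct",np.percentile(X,[2,98],0).ravel())
def sel(P,x0,x1,y0,y1,z0,z1):
    P=P.reshape(-1,3); return P[(P[:,0]>x0)&(P[:,0]<x1)&(P[:,1]>y0)&(P[:,1]<y1)&(P[:,2]>z0)&(P[:,2]<z1)]
for n,P in(("S",S),("T",T)):
    rect(sel(P,.44,.62,-.43,-.19,.052,.075),n+" mag top")
    rect(sel(P,.44,.62,-.19,-.11,.022,.036),n+" block top")
    rect(sel(P,.44,.62,-.19,-.11,.075,.1),n+" bail")
    rect(sel(P,.55,.75,.05,.3,.1,.40),n+" column")
    rect(sel(P,.58,.75,-.3,.25,.41,.44),n+" rail")
    q=sel(P,.48,.6,-.1,.06,.40,.51); rect(q,n+" housing")
    A=np.c_[2*q[:,:2],np.ones(len(q))]; s=np.linalg.lstsq(A,(q[:,:2]**2).sum(1),rcond=None)[0]; print("circle",s[:2],np.sqrt(s[2]+s[0]**2+s[1]**2))
    rect(sel(P,.45,.56,-.1,.03,.225,.285),n+" bar")
# occupancy: bench 20mm cells x .3...8, y -.6..-.1
P=S.reshape(-1,3)
print("    y:",[f"{y:.2f}" for y in np.arange(-.10,-.62,-.04)])
for x in np.arange(.32,.9,.03):
    row=[]
    for y in np.arange(-.10,-.62,-.04):
        q=P[(abs(P[:,0]-x)<.015)&(abs(P[:,1]-y)<.02)&(P[:,2]>-.9)&(P[:,2]<.3)]
        row.append("   ." if len(q)==0 else f"{int(1000*np.median(q[:,2])):4d}")
    print(f"{x:.2f}"," ".join(row))
im=cv2.imread("pics/side0.png"); cv2.imwrite("pics/c1.png",cv2.resize(im[70:320,180:420],None,fx=2.4,fy=2.4,interpolation=cv2.INTER_CUBIC))
E
```

```text
S mag top 634 [ 515. -300.] [206.  59.] 89.3 pct [ 486.791 -393.195  542.536 -200.75 ]
S block top 404 [ 526. -161.] [ 56. 121.] 89.0 pct [ 468.706 -183.51   584.522 -134.06 ]
S bail 67 [ 526. -160.] [12. 64.] 85.6 pct [ 495.045 -165.54   557.994 -153.892]
S column 2504 [656.  87.] [66. 44.] 66.5 pct [642.68   73.333 683.122 112.705]
S rail 1029 [616. -84.] [423.  88.] 83.6 pct [ 585.853 -292.15   674.483  121.457]
S housing 1557 [552. -10.] [94. 54.] 2.9 pct [508.391 -31.981 594.443  12.981]
circle [ 0.549 -0.028] 0.0411328752379509
S bar 325 [517. -38.] [77. 21.] 43.6 pct [486.611 -61.392 544.992  -9.123]
T mag top 356 [ 522. -318.] [163.  53.] 89.3 pct [ 501.796 -386.621  547.715 -245.023]
T block top 48 [ 584. -160.] [25. 49.] 19.2 pct [ 566.96  -185.871  592.811 -140.13 ]
T bail 15 [ 552. -163.] [ 7. 19.] 87.8 pct [ 542.397 -166.405  561.408 -159.228]
T column 752 [658.  82.] [33. 55.] 38.1 pct [645.016  65.548 680.441 109.315]
T rail 718 [621. -90.] [419.  59.] 87.9 pct [ 617.24  -293.418  653.637  109.138]
T housing 584 [547. -33.] [55. 90.] 50.6 pct [510.346 -52.684 545.944  
[... 950 characters left out ...]

0.62    0    0    0    0    0    0    0    0    0    1    0    2    0
0.65    0    0    0    0    0    0    1    0    0    0    0    2    1
0.68    0    0    1    3   10   14   28   27   45    0    0    3    0
0.71    1    1   14    .    .   58  115  114   91    1    0    1    0
0.74   11    4   18    4    3   47  117  117  117  115   88    6    3
0.77   10    3   22   25   12   31  117  116  117  106   99   88   66
0.80   21   12    0    1   -1   70    .  104  105  104  113  127  106
0.83   24   22    0    0    0  113   80   91  105  105  109  167  176
0.86    .   11    0    0    0  152  154   91   93  105  105    .    .
0.89    .    .    0    0    0  140    .    .    .    .    .    .    .
```

View pics/c1.png

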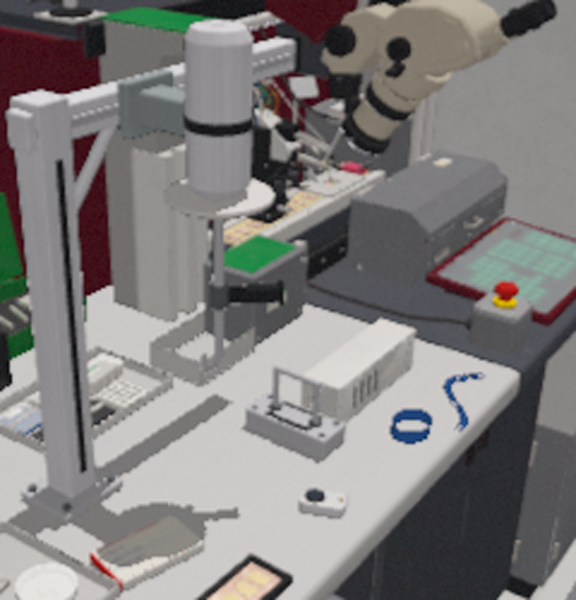

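The crop shows the magazine's near end by the block (320,380), the wrist straps (411,425) and (462,395), and the bench's right corner (520,375). Next I locate those and the rail line.

```bash
python3 - <<'E'
from h import *
np.set_printoptions(precision=3,suppress=True,linewidth=200)
S=np.load("side.npy");T=np.load("top.npy")
for u,v,n in((397,226,"corner"),(385,220,"x"),(372,256,"edge"),(351,247,"ring"),(366,246,"str"),(380,226,"str2"),(372,226,'str3'),(410,216,"cab")): print(n,S[v,u])
for nm,P in(("S",S),("T",T)):
    Q=P.reshape(-1,3)
    for y in (-.27,-.22,-.17,-.12,0.04,.08):
        q=Q[(abs(Q[:,1]-y)<.015)&(Q[:,2]>.405)&(Q[:,2]<.44)&(Q[:,0]>.56)&(Q[:,0]<.75)]
        if len(q): print(nm,y,len(q),np.percentile(q[:,0],[5,50,95]),np.percentile(q[:,2],[5,95]))
    for z0,z1 in((.29,.335),(.17,.225)):
        q=Q[(Q[:,2]>z0)&(Q[:,2]<z1)&(abs(Q[:,0]-.54)<.03)&(abs(Q[:,1]+.015)<.03)]
        if len(q):print(nm,"rod",z0,len(q),np.percentile(q,[10,50,90],axis=0)[:,:2].ravel())
    q=Q[(abs(Q[:,2]-.52)<.005)&(abs(Q[:,0]-.54)<.05)&(abs(Q[:,1]+.015)<.05)]
    print(nm,"cap",np.percentile(q,[1,99],axis=0)[:,:2].ravel(), q.mean(0))
    print(nm,"cam",-np.array(camera_params({"S":"side","T":"top"}[nm])["extrinsics"])[:3,:3].T@np.array(camera_params({"S":"side","T":"top"}[nm])["extrinsics"])[:3,3])
E
```

```text
corner [ 0.36  -0.495 -0.013]
x [ 0.403 -0.49  -0.001]
edge [ 0.359 -0.298 -0.026]
ring [ 0.418 -0.267  0.   ]
str [ 0.382 -0.297  0.002]
str2 [ 0.4   -0.441 -0.001]
str3 [ 0.413 -0.403  0.012]
cab [ 0.359 -0.619 -0.029]
S -0.27 53 [0.63  0.634 0.637] [0.415 0.437]
S -0.22 50 [0.633 0.636 0.639] [0.415 0.438]
S 0.04 106 [0.644 0.648 0.651] [0.414 0.438]
S 0.08 132 [0.644 0.646 0.649] [0.407 0.438]
S rod 0.29 81 [ 0.535 -0.019  0.538 -0.016  0.544 -0.014]
S rod 0.17 96 [ 0.534 -0.019  0.538 -0.015  0.542  0.006]
S cap [ 0.512 -0.041  0.563  0.008] [ 0.535 -0.013  0.519]
S cam [-0.032  0.742  0.71 ]
T -0.27 62 [0.634 0.637 0.641] [0.417 0.438]
T -0.22 61 [0.635 0.639 0.642] [0.419 0.439]
T -0.17 58 [0.637 0.641 0.645] [0.418 0.44 ]
T -0.12 52 [0.64  0.644 0.647] [0.417 0.438]
T 0.04 48 [0.646 0.65  0.654] [0.418 0.439]
T 0.08 70 [0.647 0.649 0.653] [0.407 0.438]
T rod 0.17 41 [ 0.538 -0.024  0.541 -0.018  0.544  0.003]
T cap [ 0.515 -0.049  0.568  0.005] [ 0.539 -0.023  0.521]
T cam [-0.152 -0.243  1.402]
```

Emit:
move_arm(steps=[1,40,40,-10,0,0,7,1,80,80,-20,0,0,14,1,120,120,-30,0,0,21,1,160,160,-60,0,0,28,1,190,190,-80,0,0,35,1,220,220,-100,0,0,42,1,240,250,-110,0,0,49,1,240,258,-120,0,0,56,1,240,258,-120,0,0,63,1,240,258,-120,0,0,63.5,1,240,258,-120,0,0,63.5], squeeze=25)

```text
t: 2.12
tool_pos: [0.5163, -0.3005, 0.2836]
tool_rot: [-2.221, -2.218, -0.001]
wrist_force: [-0.5, -0.5, 0.1]
finger_gap: 0.0917
gripper_force: 0.0
```

Emit:
move_arm(steps=[1,0,0,-35,0,0,0,1,0,0,-65,0,0,0,1,0,0,-90,0,0,0,1,0,0,-90,0,0,0,-1,0,0,-90,0,0,0,-1,0,0,-90,0,0,0,-1,0,0,-90,0,0,0,-1,0,0,-90,0,0,0,-1,0,0,-90,0,0,0,-1,0,0,-90,0,0,0], squeeze=30)

```text
t: 2.95
tool_pos: [0.5157, -0.3034, 0.1958]
tool_rot: [2.228, 2.212, 0.002]
wrist_force: [3.5, 1.1, 1.6]
finger_gap: 0.0563
gripper_force: 1.7
```

Emit:
move_arm(steps=[-1,0,0,-2,0,0,0,-1,0,0,-2,0,0,0,-1,0,0,-2,0,0,0,-1,0,0,15,0,0,0,-1,0,-10,35,0,0,0,-1,0,-25,55,0,0,0,-1,5,-40,60,0,0,-7,-1,10,-40,60,0,0,-14,-1,15,-40,60,0,0,-21,-1,20,-40,60,0,0,-28,-1,25,-40,60,0,0,-35,-1,30,-40,60,0,0,-42,-1,34,-40,60,0,0,-49,-1,34,-40,60,0,0,-56,-1,34,-40,60,0,0,-63,-1,34,-40,60,0,0,-70,-1,34,-40,60,0,0,-77,-1,34,-40,60,0,0,-84,-1,34,-40,60,0,0,-89.5,-1,34,-40,60,0,0,-89.5])

```text
t: 4.62
tool_pos: [0.5489, -0.3426, 0.2542]
tool_rot: [-3.141, 0.003, 0.002]
wrist_force: [-0.5, 0.2, -4.0]
finger_gap: 0.0558
gripper_force: 30.0
```

```bash
python3 - <<'E'
from h import *
o=monitor.get_obs(); print(o["tool_pos"],o["tool_rot"],o["finger_gap"],o["gripper_force"],o["wrist_force"])
im,d=snapshot("side"); save("s2",im[150:330,200:440].repeat(3,0).repeat(3,1))
E
```

```text
[ 0.54893814 -0.34264863  0.25424116] [-3.14096016e+00  3.35327460e-03  1.91166439e-03] 0.055807118099956254 29.97827935963869 [-0.54665318  0.17156054 -4.02134789]
```

View pics/s2.png

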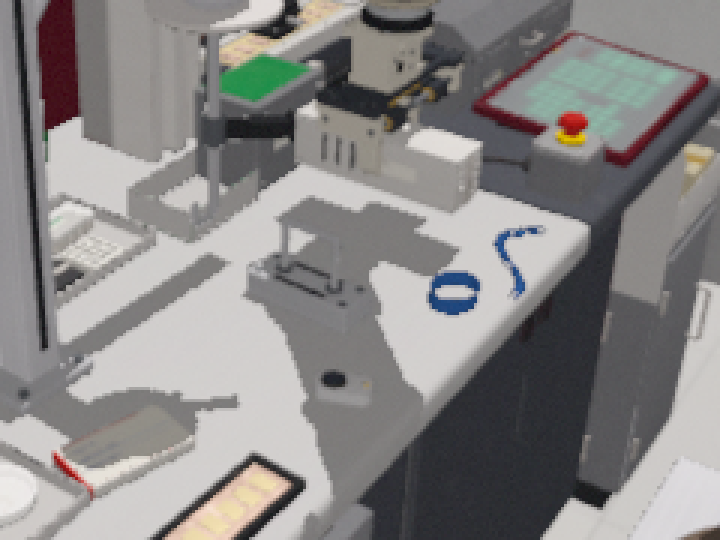

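The magazine is held at (390,160), turned along x over free bench, and the block has not moved. Lowering it now.

Emit:
move_arm(steps=[-1,0,0,-25,0,0,0,-1,0,0,-45,0,0,0,-1,0,0,-54,0,0,0,-1,0,0,-59,0,0,0,-1,0,0,-60,0,0,0,-1,0,0,-60,0,0,0,1,0,0,-60,0,0,0,1,0,0,-60,0,0,0,1,0,0,-60,0,0,0,1,0,0,-60,0,0,0,1,0,0,-60,0,0,0,1,0,0,-45,0,0,0,1,0,0,-20,0,0,0,1,0,0,15,0,0,0])

```text
t: 5.83
tool_pos: [0.5482, -0.3426, 0.2681]
tool_rot: [-3.139, -0.003, 0.007]
wrist_force: [1.0, 0.3, 0.7]
finger_gap: 0.0915
gripper_force: 0.0
```

```bash
python3 - <<'E'
from h import *
from scipy.spatial.transform import Rotation as R
np.set_printoptions(precision=4,suppress=True,linewidth=200)
o=monitor.get_obs(); p=np.array(o["tool_pos"]); print(o["t"],p,o["tool_rot"],o["finger_gap"],o["wrist_force"])
R0=R.from_rotvec(o["tool_rot"])
yaw=np.radians(-2.4)
b=R.from_rotvec([0,0,yaw]).apply(np.array([-1,-1,0])/2**.5)  # bar dir
rod=np.array([.541,-.018,0])
for tilt in (35,40):
    t=np.radians(tilt); z=-b*np.sin(t)+np.array([0,0,-np.cos(t)])
    y0=np.cross([0,0,1],b); 
    for s in (1,-1):
        y=s*y0; x=np.cross(y,z); Rt=R.from_matrix(np.c_[x,y,z])
        for zz in (.245,):
            g=rod+45e-3*b+[0,0,zz]; tcp=g-.159*z
            print(tilt,s,"rotvec deg",np.degrees((Rt*R0.inv()).as_rotvec()),"shift mm",1e3*(tcp-p),"z",z,"tcp",tcp,"y",y)
E
```

```text
5.8333 [ 0.5482 -0.3426  0.2681] [-3.1394 -0.0035  0.007 ] 0.0914901359802938 [0.9612 0.2652 0.7448]
35 1 rotvec deg [ 13.018  -33.6209  41.0626] shift mm [-107.4875  232.4484  107.1092] z [ 0.4222  0.3882 -0.8192] tcp [ 0.4407 -0.1102  0.3752] y [ 0.6769 -0.7361  0.    ]
35 -1 rotvec deg [  41.291    16.317  -132.2602] shift mm [-107.4875  232.4484  107.1092] z [ 0.4222  0.3882 -0.8192] tcp [ 0.4407 -0.1102  0.3752] y [-0.6769  0.7361 -0.    ]
40 1 rotvec deg [ 14.8789 -38.3749  40.6368] shift mm [-115.588   224.9997   98.665 ] z [ 0.4732  0.4351 -0.766 ] tcp [ 0.4326 -0.1176  0.3668] y [ 0.6769 -0.7361  0.    ]
40 -1 rotvec deg [  47.1312   18.5994 -130.6423] shift mm [-115.588   224.9997   98.665 ] z [ 0.4732  0.4351 -0.766 ] tcp [ 0.4326 -0.1176  0.3668] y [-0.6769  0.7361 -0.    ]
```

Emit:
move_arm(steps=[1,-15,5,30,1.75,-4.55,5.1,1,-30,20,60,3.5,-9.1,10.2,1,-50,40,85,5.25,-13.65,15.3,1,-70,65,110,7,-18.2,20.4,1,-90,90,130,8.75,-22.75,25.5,1,-110,115,150,10.5,-27.3,30.6,1,-130,140,165,12.25,-31.85,35.7,1,-145,165,173,14.1,-36.5,40.8,1,-153,185,173,14.1,-36.5,40.8,1,-153,191,173,14.1,-36.5,40.8,1,-153,191,173,14.1,-36.5,40.8,1,-153,191,173,14.1,-36.5,40.8])

```text
t: 6.83
tool_pos: [0.3965, -0.1527, 0.443]
tool_rot: [-2.577, -1.003, -0.895]
wrist_force: [1.0, -1.2, 0.3]
finger_gap: 0.0918
gripper_force: 0.0
```

```bash
python3 - <<'E'
from h import *
from scipy.spatial.transform import Rotation as R
np.set_printoptions(precision=3,suppress=True,linewidth=200)
o=monitor.get_obs(); p=np.array(o["tool_pos"]);M=R.from_rotvec(o["tool_rot"]).as_matrix(); print(p,o["qpos"]);print(M)
print("grasp",p+.159*M[:,2])
im,d=snapshot("side"); save("s3",im[50:250,200:440].repeat(3,0).repeat(3,1)); P=cloud("side",d);np.save("side3.npy",P)
im2,d2=snapshot("top"); T=cloud("top",d2)
for n,Q in(("S",P.reshape(-1,3)),("T",T.reshape(-1,3))):
    s=lambda x0,x1,y0,y1,z0,z1: Q[(Q[:,0]>x0)&(Q[:,0]<x1)&(Q[:,1]>y0)&(Q[:,1]<y1)&(Q[:,2]>z0)&(Q[:,2]<z1)]
    for nm,b in(("bar",(.48,.535,-.09,-.02,.225,.275)),("mag",(.42,.68,-.40,-.25,.052,.075)),("bail",(.44,.62,-.19,-.11,.075,.1)),("block",(.44,.62,-.19,-.11,.022,.036))):
        q=s(*b)
        if len(q)<5: print(n,nm,len(q)); continue
        r=cv2.minAreaRect((q[:,:2]*1000).astype(np.float32)); print(n,nm,len(q),np.round(r[0],1),np.round(r[1],1),round(r[2],1),"z",np.percentile(q[:,2],[5,95]))
E
```

```text
[ 0.396 -0.153  0.443] [ 0.84   0.069 -0.347  2.084 -0.793  0.916  0.144]
[[ 0.578  0.675  0.458]
 [ 0.532 -0.738  0.416]
 [ 0.619  0.003 -0.785]]
grasp [ 0.469 -0.087  0.318]
S bar 199 [512.3 -44. ] [61.3 19.5] 43.0 z [0.238 0.256]
S mag 656 [ 548.5 -341.1] [201.8  65.5] 0.6 z [0.054 0.065]
S bail 68 [ 527.1 -160.3] [10.1 69.9] 86.3 z [0.078 0.09 ]
S block 398 [ 527.3 -160. ] [ 55.6 121.1] 88.1 z [0.024 0.032]
T bar 45 [522.5 -39.1] [43.7 13.2] 48.3 z [0.247 0.262]
T mag 886 [ 552.7 -341.1] [204.8  58.1] 0.4 z [0.059 0.068]
T bail 0
T block 0
```

View pics/s3.png

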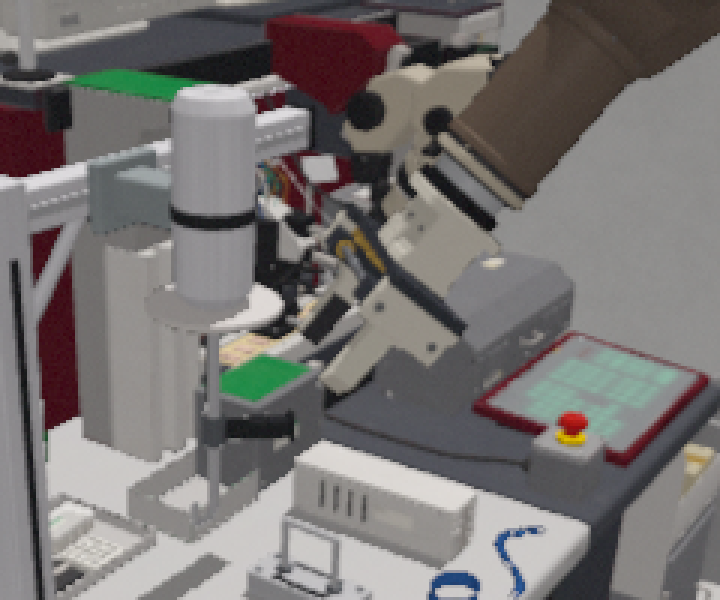

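The gripper sits tilted outside the bar. The bar is at (258,425), the shield is clear, and the magazine stands upright at (385,500), away from the block (310,580). Approaching along the tool axis.

Emit:
move_arm(steps=[1,12,12,-23,0,0,0,1,24,24,-46,0,0,0,1,33,33,-63,0,0,0,1,38.5,39,-73,0,0,0,1,38.5,39,-73,0,0,0,-1,38.5,39,-73,0,0,0,-1,38.5,39,-73,0,0,0,-1,38.5,39,-73,0,0,0,-1,38.5,39,-73,0,0,0,-1,38.5,39,-73,0,0,0,-1,38.5,39,-73,0,0,0,-1,38.5,39,-73,0,0,0,-1,38.5,39,-73,0,0,0,-1,38.5,39,-73,0,0,0,-1,38.5,39,-73,0,0,0,-1,38.5,39,-73,0,0,0], squeeze=40)

```text
t: 8.27
tool_pos: [0.4347, -0.1133, 0.3698]
tool_rot: [-2.576, -1.002, -0.895]
wrist_force: [1.8, -0.8, 0.8]
finger_gap: 0.0229
gripper_force: 1.0
```

Emit:
move_arm(steps=[-1,0,0,0,0,0,0,-1,0,0,0,0,0,0,-1,0,0,0,0,0,0,-1,0,0,0,0,0,0,-1,0,0,0,0,0,0])

```text
t: 8.68
tool_pos: [0.4364, -0.1145, 0.3705]
tool_rot: [-2.58, -1.001, -0.9]
wrist_force: [13.3, -2.5, -6.9]
finger_gap: 0.0134
gripper_force: 44.4
```

```bash
python3 - <<'E'
from h import *
from scipy.spatial.transform import Rotation as R
o=monitor.get_obs(); p=np.array(o["tool_pos"]);M=R.from_rotvec(o["tool_rot"]).as_matrix(); print(p,o["finger_gap"],o["gripper_force"],o["wrist_force"]);print("grasp",p+.159*M[:,2])
im,d=snapshot("side"); P=cloud("side",d)
save("s4",im[50:250,200:440].repeat(3,0).repeat(3,1))
E
```

```text
[ 0.43635054 -0.11453234  0.37053867] 0.013397214725943412 44.437891356647015 [13.25871139 -2.48661651 -6.93743591]
grasp [ 0.50983452 -0.04875005  0.24582382]
```

View pics/s4.png

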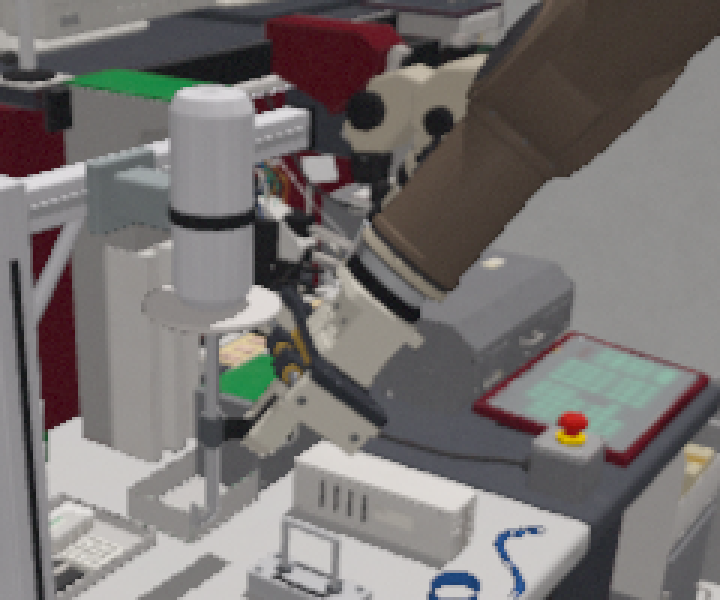

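The grip on the bar is good (44 N, gap 13.4 mm), with the hand at (300,410) clear of the shield. Sliding the carriage to the block's −y side, with +3 mm in x to relieve the side load.

Emit:
move_arm(steps=[-1,3,-5,0,0,0,0,-1,2,-22,0,0,0,0,-1,1.5,-40,0,0,0,0,-1,0.5,-60,0,0,0,0,-1,0,-80,0,0,0,0,-1,-1,-100,0,0,0,0,-1,-2,-120,0,0,0,0,-1,-3,-140,0,0,0,0,-1,-4,-160,0,0,0,0,-1,-4.5,-177,0,0,0,0,-1,-5,-187,0,0,0,0,-1,-5,-187,0,0,0,0,-1,-5,-187,0,0,0,0])

```text
t: 9.82
tool_pos: [0.429, -0.3011, 0.3693]
tool_rot: [-2.577, -1.001, -0.894]
wrist_force: [-5.7, -1.4, 2.9]
finger_gap: 0.0135
gripper_force: 44.2
```

```bash
cat > look.py <<'E'
from h import *
import sys
from scipy.spatial.transform import Rotation as R
np.set_printoptions(precision=4,suppress=True,linewidth=200)
o=monitor.get_obs(); p=np.array(o["tool_pos"]);M=R.from_rotvec(o["tool_rot"]).as_matrix(); print(o["t"],p,o["tool_rot"],o["finger_gap"],o["gripper_force"],o["wrist_force"]);print("grasp",p+.159*M[:,2])
im,d=snapshot("side"); P=cloud("side",d); np.save("last.npy",P); Q=P.reshape(-1,3)
def s(x0,x1,y0,y1,z0,z1): return Q[(Q[:,0]>x0)&(Q[:,0]<x1)&(Q[:,1]>y0)&(Q[:,1]<y1)&(Q[:,2]>z0)&(Q[:,2]<z1)]
for nm,b in(("bail",(.44,.62,-.19,-.11,.075,.1)),("block",(.44,.62,-.19,-.11,.022,.036)),("rod",(.505,.565,-.235,-.13,.30,.335)),("rodlow",(.505,.565,-.235,-.13,.10,.16))):
    q=s(*b); print(nm,len(q),np.percentile(q,[5,50,95],axis=0).ravel() if len(q)>3 else "")
q=Q[(np.hypot(Q[:,0]-.535,Q[:,1]+.2)<.06)&(Q[:,2]>.51)&(Q[:,2]<.525)]
print("cap",len(q),np.percentile(q,[1,50,99],axis=0)[:,:2].ravel() if len(q)>3 else "")
if len(sys.argv)>1: save(sys.argv[1],cv2.resize(im[90:290,230:430],None,fx=3,fy=3,interpolation=cv2.INTER_CUBIC))
E
python3 look.py s5
```

```text
9.8167 [ 0.429  -0.3011  0.3693] [-2.5771 -1.0007 -0.8937] 0.01350164454294624 44.222989082336426 [-5.7133 -1.4065  2.8956]
grasp [ 0.5017 -0.2348  0.2444]
bail 66 [ 0.4963 -0.1626  0.0794  0.525  -0.1587  0.0871  0.5573 -0.1555  0.0903]
block 407 [ 0.4707 -0.1808  0.0236  0.5245 -0.1541  0.0283  0.581  -0.1355  0.0318]
rod 51 [ 0.526  -0.2045  0.3027  0.5297 -0.2005  0.316   0.5351 -0.1967  0.332 ]
rodlow 0 
cap 173 [ 0.5018 -0.2258  0.5233 -0.188   0.5553 -0.1726]
```

View pics/s5.png

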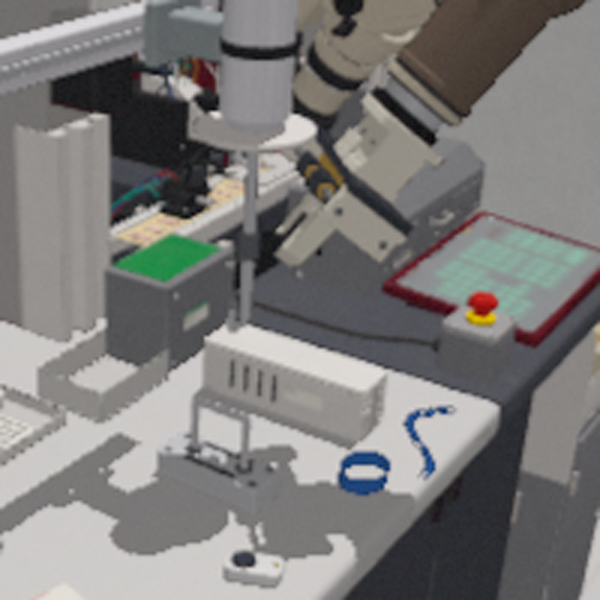

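The hook is now at (245,320), just beyond the bail (220,410), and the magazine is clear. Pulling down 118 mm.

Emit:
move_arm(steps=[-1,-1,0,-6,0,0,0,-1,-1,0,-14,0,0,0,-1,-1,0,-23,0,0,0,-1,-1,0,-32,0,0,0,-1,-1,0,-41,0,0,0,-1,-1,0,-50,0,0,0,-1,-1,0,-59,0,0,0,-1,-1,0,-68,0,0,0,-1,-1,0,-77,0,0,0,-1,-1,0,-86,0,0,0,-1,-1,0,-95,0,0,0,-1,-1,0,-104,0,0,0,-1,-1,0,-112,0,0,0,-1,-1,0,-118,0,0,0,-1,-1,0,-118,0,0,0,-1,-1,0,-118,0,0,0])

```text
t: 11.2
tool_pos: [0.4289, -0.3, 0.2519]
tool_rot: [-2.575, -1.002, -0.896]
wrist_force: [-4.7, -1.8, 10.1]
finger_gap: 0.0135
gripper_force: 44.5
```

```bash
python3 look.py s6
```

```text
11.2 [ 0.4289 -0.3     0.2519] [-2.5755 -1.0025 -0.896 ] 0.01352139005455161 44.49142450466752 [-4.6642 -1.8146 10.0992]
grasp [ 0.5018 -0.2336  0.1272]
bail 66 [ 0.4965 -0.1638  0.0783  0.5251 -0.1592  0.0869  0.5565 -0.1556  0.0896]
block 395 [ 0.4708 -0.1808  0.0238  0.5237 -0.1542  0.0284  0.5793 -0.1354  0.0318]
rod 56 [ 0.5258 -0.2036  0.3026  0.53   -0.199   0.3169  0.5361 -0.1952  0.333 ]
rodlow 153 [ 0.5079 -0.2208  0.1063  0.5251 -0.2008  0.1314  0.5364 -0.1923  0.1509]
cap 170 [ 0.5026 -0.2252  0.5237 -0.1861  0.5532 -0.1725]
```

View pics/s6.png

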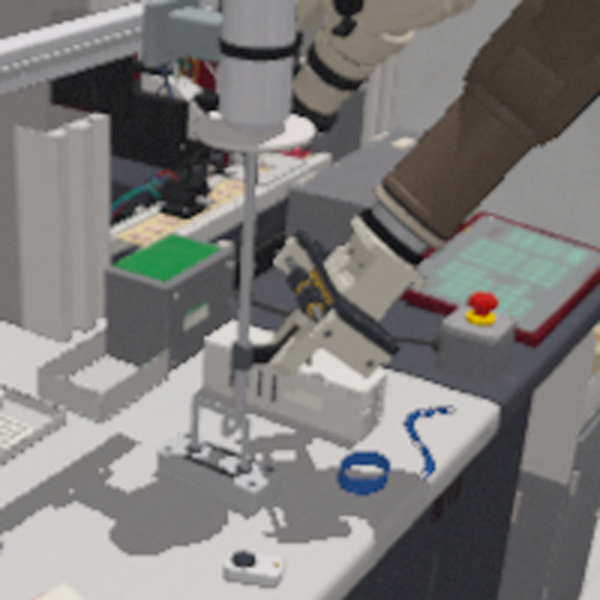

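The hook J is at (235,425), low beside the bail and between its legs (195–245). Moving in +y 30 mm under the bail.

Emit:
move_arm(steps=[-1,0,5,0,0,0,0,-1,0,10,0,0,0,0,-1,0,15,0,0,0,0,-1,0.5,20,0,0,0,0,-1,1,25,0,0,0,0,-1,1,28,0,0,0,0,-1,1,30,0,0,0,0,-1,1,30,0,0,0,0,-1,1,30,0,0,0,0])

```text
t: 12.0
tool_pos: [0.4302, -0.2695, 0.2525]
tool_rot: [-2.575, -1.004, -0.897]
wrist_force: [-2.5, 0.6, 9.4]
finger_gap: 0.0136
gripper_force: 44.6
```

```bash
sed -i 's/im\[90:290,230:430\],None,fx=3,fy=3/im[180:270,270:370],None,fx=6,fy=6/' look.py; python3 look.py s7
```

```text
12.0 [ 0.4302 -0.2695  0.2525] [-2.5746 -1.0039 -0.8969] 0.013612036012198323 44.60075268521905 [-2.4987  0.5673  9.4458]
grasp [ 0.5032 -0.203   0.1278]
bail 87 [ 0.4969 -0.1703  0.0774  0.5289 -0.1598  0.0873  0.5556 -0.1558  0.0964]
block 391 [ 0.4699 -0.1786  0.0237  0.5216 -0.1535  0.0285  0.5803 -0.1355  0.0322]
rod 49 [ 0.5279 -0.1729  0.3027  0.5309 -0.1684  0.3183  0.5363 -0.1642  0.3332]
rodlow 197 [ 0.5066 -0.2156  0.109   0.5235 -0.1745  0.1341  0.5372 -0.1614  0.1543]
cap 178 [ 0.5043 -0.1934  0.5254 -0.1569  0.556  -0.1419]
```

View pics/s7.png

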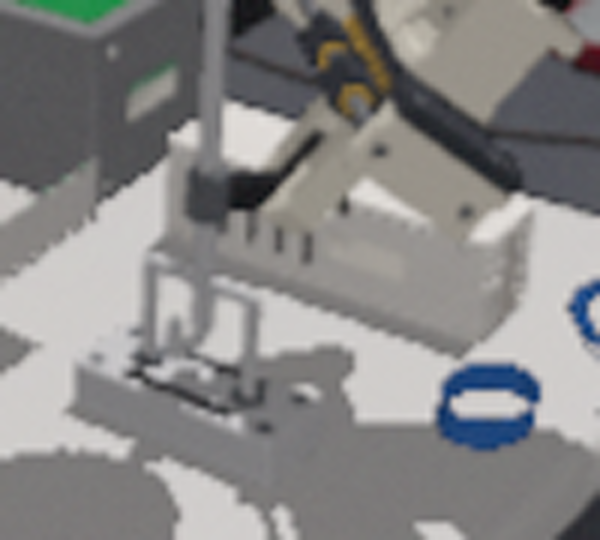

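The hook tip (175,330) is through the bail and in front of its top bar, and the block has not moved. Easing up.

Emit:
move_arm(steps=[-1,0,0,5,0,0,0,-1,0,0,10,0,0,0,-1,0,0,15,0,0,0,-1,0,0,20,0,0,0,-1,0,0,25,0,0,0,-1,0,0,28,0,0,0,-1,0,0,31,0,0,0,-1,0,0,34,0,0,0,-1,0,0,37,0,0,0,-1,0,0,40,0,0,0,-1,0,0,40,0,0,0,-1,0,0,40,0,0,0,-1,0,0,40,0,0,0])

```text
t: 13.13
tool_pos: [0.4301, -0.2702, 0.2919]
tool_rot: [-2.576, -1.003, -0.896]
wrist_force: [5.2, 1.5, 1.5]
finger_gap: 0.0139
gripper_force: 44.5
```

```bash
python3 look.py s8
```

```text
13.1333 [ 0.4301 -0.2702  0.2919] [-2.5761 -1.0028 -0.8962] 0.013934701496885357 44.46827832609415 [5.1933 1.5292 1.5258]
grasp [ 0.503  -0.204   0.1672]
bail 97 [ 0.4966 -0.17    0.078   0.5305 -0.159   0.0934  0.5578 -0.1468  0.0988]
block 311 [ 0.4731 -0.1813  0.0232  0.5071 -0.1441  0.0321  0.5786 -0.1356  0.0357]
rod 55 [ 0.5271 -0.1749  0.3021  0.5311 -0.169   0.319   0.5364 -0.1657  0.3329]
rodlow 92 [ 0.5234 -0.1778  0.1026  0.5309 -0.1692  0.1299  0.5383 -0.1479  0.1591]
cap 173 [ 0.5033 -0.1942  0.5252 -0.1587  0.5569 -0.1432]
```

View pics/s8.png

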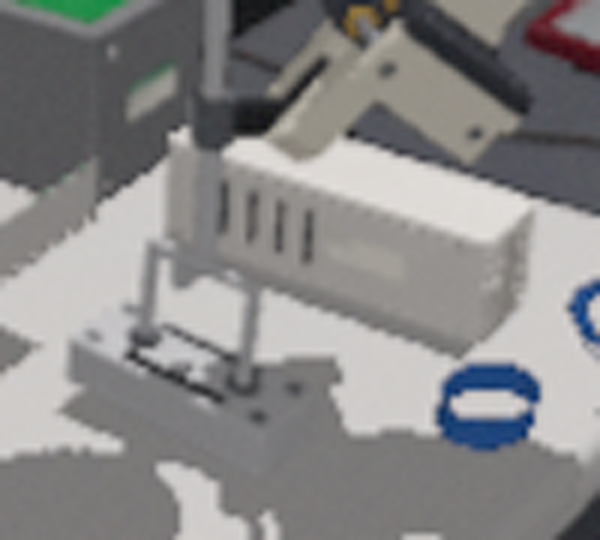

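The bar has seated at (200,265) in the hook and the block is coming off the bench. Continuing to the balance point, about 25 mm more.

Emit:
move_arm(steps=[-1,0,0,3,0,0,0,-1,0,0,6,0,0,0,-1,0,0,9,0,0,0,-1,0,0,12,0,0,0,-1,0,0,15,0,0,0,-1,0,0,18,0,0,0,-1,0,0,21,0,0,0,-1,0,0,24,0,0,0,-1,0,0,26,0,0,0,-1,0,0,26,0,0,0,-1,0,0,26,0,0,0,-1,0,0,26,0,0,0,-1,0,0,26,0,0,0,-1,0,0,26,0,0,0])

```text
t: 14.35
tool_pos: [0.4301, -0.2703, 0.3177]
tool_rot: [-2.576, -1.002, -0.896]
wrist_force: [6.5, 0.9, 0.4]
finger_gap: 0.0136
gripper_force: 44.4
```

```bash
python3 look.py s9
```

```text
14.35 [ 0.4301 -0.2703  0.3177] [-2.5764 -1.0024 -0.896 ] 0.013621142347669032 44.442227985709906 [6.5003 0.9119 0.4464]
grasp [ 0.503  -0.2041  0.1929]
bail 41 [ 0.496  -0.1639  0.0773  0.5553 -0.1599  0.0877  0.5623 -0.1561  0.0975]
block 28 [ 0.4746 -0.1731  0.0313  0.4844 -0.1385  0.0339  0.522  -0.1355  0.0358]
rod 55 [ 0.5278 -0.1763  0.3021  0.5313 -0.1697  0.318   0.5372 -0.1667  0.3322]
rodlow 130 [ 0.5131 -0.1734  0.1108  0.5316 -0.1619  0.1233  0.5578 -0.1466  0.1546]
cap 176 [ 0.5041 -0.196   0.5254 -0.1574  0.5562 -0.1436]
```

View pics/s9.png

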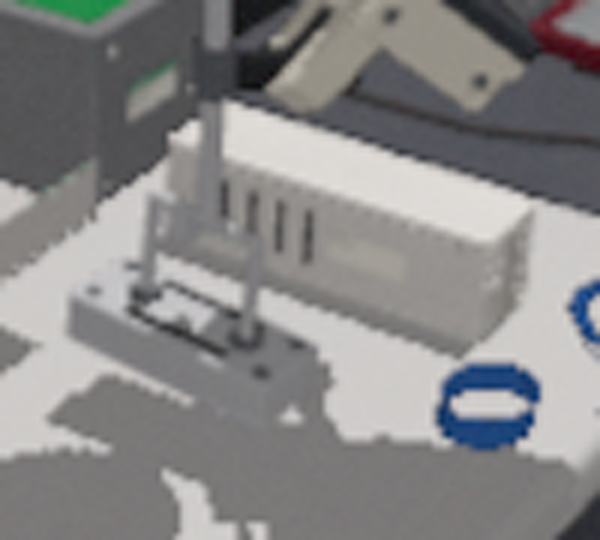

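The block hangs freely, with its shadow gap at (290,415) and near-zero vertical wrist force. Relieving the x load, opening gently, then backing out along the tool axis.

Emit:
move_arm(steps=[-1,1.5,0,3,0,0,0,-1,1.5,0,4,0,0,0,-1,1.5,0,4,0,0,0,-0.6,1.5,0,4,0,0,0,-0.5,1.5,0,4,0,0,0,-0.3,1.5,0,4,0,0,0,0,1.5,0,4,0,0,0,0.2,1.5,0,4,0,0,0,0.2,1.5,0,4,0,0,0,0.2,1.5,0,4,0,0,0,0.2,-3,-4,12,0,0,0,0.2,-10,-10,24,0,0,0,0.2,-20,-19,41,0,0,0,0.2,-32,-30,62,0,0,0,0.2,-45,-42,84,0,0,0,0.2,-57,-53,105,0,0,0,0.2,-57,-53,105,0,0,0])

```text
t: 15.82
tool_pos: [0.3708, -0.3264, 0.4269]
tool_rot: [-2.584, -1.001, -0.899]
wrist_force: [1.4, -1.7, 1.3]
finger_gap: 0.0549
gripper_force: 0.0
```

```bash
sed -i 's/im\[180:270,270:370\],None,fx=6,fy=6/im[90:290,230:430],None,fx=3,fy=3/' look.py; python3 look.py s10; python3 - <<'E'
from h import *
q=np.load("last.npy").reshape(-1,3)
q=q[(abs(q[:,0]-.53)<.09)&(abs(q[:,1]+.16)<.035)&(q[:,2]>.008)&(q[:,2]<.16)]
print(np.percentile(q,[1,50,99],axis=0), np.histogram(q[:,2],bins=np.arange(0,.17,.01)))
E
```

```text
15.8167 [ 0.3708 -0.3264  0.4269] [-2.5837 -1.0012 -0.8986] 0.054878185252436824 0.0 [ 1.4279 -1.6664  1.2978]
grasp [ 0.4443 -0.2612  0.3019]
bail 41 [ 0.4968 -0.1651  0.076   0.5561 -0.1601  0.0887  0.5626 -0.1563  0.0994]
block 7 [ 0.475  -0.1742  0.0321  0.481  -0.1406  0.0352  0.5133 -0.1374  0.0356]
rod 55 [ 0.5274 -0.1749  0.3022  0.5315 -0.1695  0.3187  0.5368 -0.1665  0.3322]
rodlow 132 [ 0.5119 -0.1733  0.1107  0.5323 -0.1622  0.1254  0.5588 -0.1469  0.1539]
cap 173 [ 0.5044 -0.1936  0.5252 -0.1571  0.555  -0.142 ]
[[ 0.47283954 -0.18587483  0.03617788]
 [ 0.52863935 -0.15391195  0.06375329]
 [ 0.59017748 -0.13398303  0.15329334]] (array([  0,   0,   0,  31, 113, 142, 348,  28,  14,  19,  14,  39,  62,
        16,  11,  15]), array([0.  , 0.01, 0.02, 0.03, 0.04, 0.05, 0.06, 0.07, 0.08, 0.09, 0.1 ,
       0.11, 0.12, 0.13, 0.14, 0.15, 0.16]))
```

View pics/s10.png

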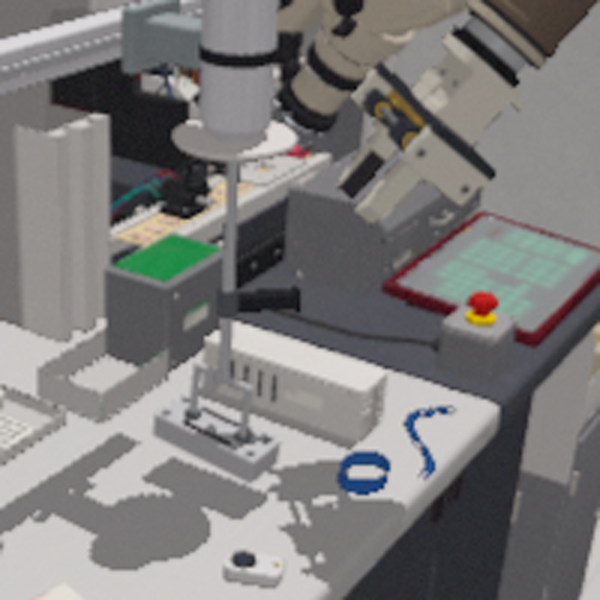

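The block hangs about 36 mm above the bench at (215,435), the gripper is free and clear at (400,170), and the magazine stands at (300,390). Handing in.

```bash
python3 -c "
from h import *
print(ticket.finish_job())"
```

```text
the job is handed in; nothing more can be done
None
```

I handed the job in at about 16 s: the magazine stands upright about 125 mm from the block, and the block hangs from the hook about 36 mm above the bench, with the gripper clear of everything.

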